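# Pour the ball knobs into the dry cabinet's door bin

## Robot

A 6-joint arm with a two-finger parallel gripper is mounted at the origin on the work surface. World frame = base frame: x ahead of the robot, y to its left, z up, the work surface at z = 0. Lengths are in m, angles in rad, forces in N, time in s.
With the tool pointing down it reaches from about 0.35 to 0.975 m from the base axis. Payload 7.1 kg.
Tool frame: the origin (TCP) lies midway between the tips of the shut fingers; the grasp point (between the pads) lies 19 mm behind it; z points along the fingers, x is the direction in which the jaws open and shut, and the axes are right-handed (so a half turn about z gives the same grasp; the last joint's range is limited). The gripper opens to 88 mm and grips with 3 to 60 N. Pads are 20 mm wide; open, the fingers measure 115 mm over their backs; the gripper's body (75 mm by 178 mm) begins 61 mm behind the grasp point.
Start: joints at [-1.247, 0.423, 1.63, -0, 1.089, -0.019], TCP at [0.21, -0.589, 0.223] pointing down, gripper open.
Joint ranges: [-3, 3], [-0.9, 2.11], [0.09, 2.58], [-1.31, 4.45], [0.11, 2.69], [-2.54, 2.54]. Speed limits (rad/s): [2.39, 2.39, 3.01, 3.14, 3.14, 3.14].

## Interface

Orientations are given as a unit quaternion [w, x, y, z].
In Python, from station import move_pose, movel, movej, command_gripper, wait, inverse_kinematics, read_camera, camera_info, MotionError, job_done, get_time, get_joint_pos, get_qvel, get_effort, get_tcp_pos, get_ee_rot, get_ft_force, get_ft_torque, get_grip_width gives the robot as it stands. Calls block until the motion is done:
- move_pose(position, orientation): joint-space move of the TCP to a pose.
- movel(position, frame=None, v=0.15, until_force=None): straight line of the TCP; frame=None keeps the orientation; v is the mean speed in m/s. With until_force (N) it stops when the force on the tool has changed by that much, and returns True; else False.
- movej(angles): joint-space move.
- command_gripper(opening): opening from 0.0 (shut) to 1.0 (fully open); the grip force is fixed at half the most; returns when the fingers have stopped.
- wait(seconds).
- inverse_kinematics(position, orientation): joint angles nearest the present ones, or None.
- read_camera(name): name is "scene" or "top"; returns the picture (420x560x3 uint8, red, green, blue); there is no depth.
- camera_info(name): a dict with "intrinsics" (3x3 intrinsics, pixels), "T" (4x4, takes a point from camera to world coordinates). Camera axes: x right, y up, looking along -z (the intrinsics and any distortion apply to the point x, -y, -z); pixel columns grow to the right and rows downward; lengths in m; the calibration is good to about 2 mm. A picture is of the moment at which its call begins. camera_info takes no time and is no camera call.
A pose or a line that the arm cannot do raises MotionError and nothing moves.
- job_done(): hands the job in, once; it reports no verdict.
Readings, each from a call of its own:
- get_time(): time.
- get_joint_pos(): joint angles.
- get_qvel(): joint speeds.
- get_effort(): joint torques, N m.
- get_tcp_pos(): TCP position.
- get_ee_rot(): TCP orientation.
- get_ft_force(): force on the tool from outside, world axes, zero at the start.
- get_ft_torque(): the same for the moment, N m.
- get_grip_width(): opening from 0.0 (shut) to 1.0 (fully open).
Only numpy, scipy, OpenCV 4.12 (cv2) and the standard library are available. Lean on these libraries where they do the work, as an engineer would, in place of code of your own. Each camera call takes 0.05 s, during which the arm holds its last target. There are 200 camera calls.

## Task

Swing the dry cabinet's door wide open (nearly square to the cabinet or further), then tip all seven ivory ball knobs out of the cup into the amber bin on the inside of the door, and stand the empty cup upright back on the bench. Leave the door open, spill nothing, and do not disturb the other things on the bench.

Things in the scene. Friction and masses are not known exactly. Their poses are not given: they have to be found in the camera images.
- cabinet: Small teal dry cabinet on the bench, 200 deep x 250 wide x 170 mm tall, its white-framed clear door on its own -x side. Origin under its centre; the front face lies 100 mm towards its -x. It is fixed.
- door (a joint): Angle of the cabinet's door: 0 = shut, grows as the free edge swings towards the robot, pi/2 = square to the cabinet, stops at 1.9 rad. Vertical hinge at the cabinet's +y front corner; seen from above the door opens clockwise. Stiff (1 to 2 N at the handle), stays where left. Panel 250 wide, 12 thick, from 12 to 170 mm above the bench.
- door_hinge (a point): Point on the hinge line, on the door's inner face, 150 mm above the bench. Its axes turn with the door: -y runs along the door from hinge to free edge, -x is the outward normal (handle side), +x the inner side (bin side), z up.
- handle (a point): Graspable top part of the door handle: vertical round steel bar 14 mm across, free upper end 177 mm above the bench, this point at 150; two stays join it to the door below, the upper one's top 114 mm above the bench. Bar axis 50 mm off the door's outer face (62 off the inner), 215 mm along the door from the hinge. Take it from above. Axes as door_hinge.
- bin (a point): Centre of the inner floor of the amber open bin fixed inside the door, hidden under the cabinet's roof until the door is open. Inside 80 mm (x) by 157 mm (y, along the door), 71 deep, walls 4; floor 32 and rim 103 mm above the bench. 46 mm inward of the hinge line, 118 mm along the door from it. Axes as door_hinge.
- cup_grip (a point): Middle of the red paddle handle of the aluminium cup, 72 mm above the cup's underside, 106 mm from its axis. Cup axes: +x level from here to the cup, z up. The paddle runs along x, 46 to 146 mm from the cup's axis; section 14 x 36 mm, canted 40 degrees: its upper edge leans to -y, so a gripper tilted 40 degrees, coming from above on the -y side, squeezes its flat 14 mm.
- cup_mouth (a point): Centre of the cup's mouth, 95 mm above its underside; outer radius 51 mm at the rim, 42 at the foot, wall 4. Axes as cup_grip. Meant to be tipped towards its +y side, away from the handle's lean. Pieces begin to roll out at 60 to 90 degrees of tilt, the last need 95 to 110. Cup with contents about 0.26 kg (varies).
- knob0_center (a point): Ball centre of an ivory ball knob, 24 mm ball with a 14 mm brass neck ending 16 mm from the centre, 14 g; at first in the cup.
- knob1_center (a point): Another such ball knob, its ball centre.
- knob2_center (a point): Another such ball knob, its ball centre.
- knob3_center (a point): Another such ball knob, its ball centre.
- knob4_center (a point): Another such ball knob, its ball centre.
- knob5_center (a point): Another such ball knob, its ball centre.
- knob6_center (a point): Another such ball knob, its ball centre.
- headphones: Bystander: ivory printed headphones lying flat, 190 x 190 mm, 72 mm tall; origin on the bench mid-way between the sides of the band.
- foam_roll: Bystander: ivory roll of foam tape, 130 mm across, 25 mm tall; origin under its centre.
- solder_spool: Bystander: orange and steel spool, 60 mm across, 44 mm tall.
- cleaner: Bystander: clear bottle, 52 mm across, 130 mm tall.
- driver: Bystander: yellow screwdriver lying down, handle to its -x.
There are look-alikes about, which are no part of the job. Leave any pink look-alike of the part that bears cup_grip alone.

How it is judged:
By the outcome, as a careful person would: the job done as asked, in the order asked, and still so for the second after the job is handed in, with the robot touching nothing.
It also fails if it takes over 70 s, if anything falls off the work surface, if the arm or the gripper's body presses on something with over 40 N, if the wrist force passes 120 N, or if a joint passes its speed limit or range.

## Working session

There is one attempt and no reset: what is moved stays moved. The work goes in short steps, each a Python script; the robot and the scene stay as the last script left them, time stands still between calls to the robot, and variables do not carry over. Pictures are saved under pics/ and viewed, about 8 in all and at most 12, crops included, and the job is handed in when it is done.

```bash
mkdir -p pics; ls; python3 - <<'E'
from station import *
import cv2
for n in ("scene","top"):
    im=read_camera(n); cv2.imwrite(f"pics/{n}0.png",im[:,:,::-1])
    i=camera_info(n); print(n,i)
E
```

```text
pics
scene {'intrinsics': array([[396.26762348,   0.        , 280.82243439],
       [  0.        , 396.26762348, 215.46649848],
       [  0.        ,   0.        ,   1.        ]]), 'T': array([[ 0.75619612, -0.34313886,  0.55715631,  1.21017732],
       [ 0.65418773,  0.41512359, -0.63222687, -0.8188398 ],
       [-0.01434712,  0.84257233,  0.53839208,  0.77172211],
       [ 0.        ,  0.        ,  0.        ,  1.        ]])}
top {'intrinsics': array([[428.14697843,   0.        , 277.77835338],
       [  0.        , 428.14697843, 206.86756964],
       [  0.        ,   0.        ,   1.        ]]), 'T': array([[-0.01327019,  0.99675197, -0.07943178,  0.40632373],
       [-0.99990795, -0.01345269, -0.0017628 , -0.02539146],
       [-0.00282565,  0.07940107,  0.99683875,  1.28048293],
       [ 0.        ,  0.        ,  0.        ,  1.        ]])}
```

View pics/scene0.png

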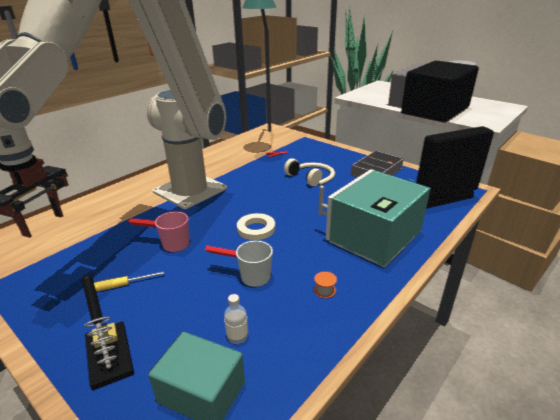

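View pics/top0.png

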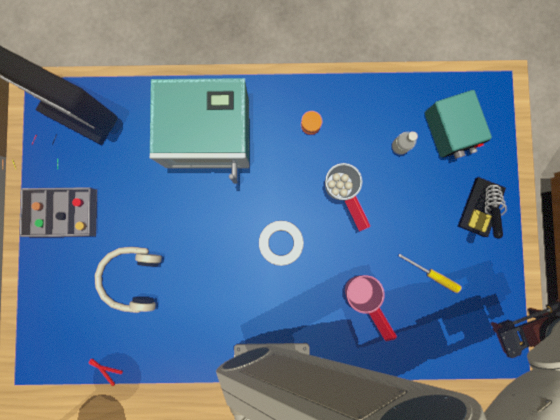

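The cup candidates in the top view are the aluminium cup at (344,182), with ivory balls and a red paddle at (357,213), and the pink cup at (365,294). The aluminium one with the balls fits the description, and the pink one is the look-alike. I'll confirm that in an enlarged crop, together with the cabinet front.

```bash
python3 - <<'E'
import cv2,numpy as np
t=cv2.imread("pics/top0.png")
a=cv2.resize(t[155:235,310:390],None,fx=5,fy=5,interpolation=cv2.INTER_CUBIC)
b=cv2.resize(t[70:190,145:255],(367,400),interpolation=cv2.INTER_CUBIC)
cv2.imwrite("pics/crop1.png",np.hstack([a,b]))
E
cat > h.py <<'E'
import numpy as np
from station import *
from scipy.spatial.transform import Rotation as R
def ray(n,u,v,z):
    i=camera_info(n);K=i["intrinsics"];T=np.array(i["T"])
    d=T[:3,:3]@np.array([(u-K[0,2])/K[0,0],-(v-K[1,2])/K[1,1],-1]);o=T[:3,3]
    return o+d*(z-o[2])/d[2]
def proj(n,p):
    i=camera_info(n);K=i["intrinsics"];T=np.array(i["T"])
    c=T[:3,:3].T@(np.array(p)-T[:3,3]); return np.array([K[0,2]-K[0,0]*c[0]/c[2],K[1,2]+K[1,1]*c[1]/c[2]])
def quat(xa,za):
    za=np.array(za,float);za/=np.linalg.norm(za);xa=np.array(xa,float);xa-=za*(xa@za);xa/=np.linalg.norm(xa)
    q=R.from_matrix(np.c_[xa,np.cross(za,xa),za]).as_quat();return q[[3,0,1,2]]
E
```

```text
(no output)
```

View pics/crop1.png

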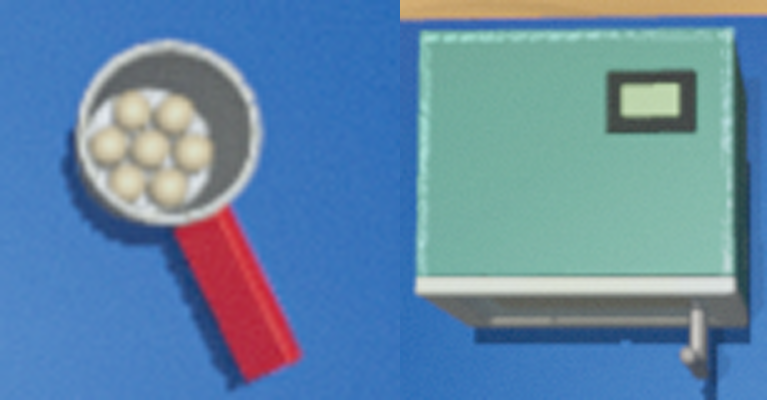

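The crop confirms the aluminium cup, rim centre (344,181.6), with seven balls and the paddle end near (364.6,228.6). The paddle's thin upper edge is on the right, the -y side. The cabinet roof corners are about (151,79), (245.5,79), (246,153) and (150,153), and the handle bar top is about (232,176).

```bash
python3 - <<'E'
from h import *
np.set_printoptions(precision=4,suppress=True)
for u,v in [(151,79),(245.5,79),(246,153),(150,153),(150,158),(246,158)]: print("roof",ray("top",u,v,.17))
hb=ray("top",231.5,176,.177);print("handle",hb)
m=ray("top",344,181.6,.095);e=ray("top",364.6,228.6,.072);print("mouth",m,"paddle end",e,np.linalg.norm((m-e)[:2]),np.degrees(np.arctan2(*(m-e)[[1,0]])))
for p in [(162,258),(135,250),(157,304),(145,311),(97,280),(128,250),(161,264)]: print("hp",p,ray("top",*p,.05)[:2],ray("top",*p,.0)[:2])
print("roll",ray("top",281,243,.02),"spool",ray("top",312,121,.04),"bottle",ray("top",411,136,.13),ray("top",400,150,.0))
print("pink",ray("top",365,294,.095))
# subpix: rim fit scene check
print(proj("scene",m),proj("scene",e),proj("scene",hb))
E
```

```text
roof [0.8415 0.3102 0.17  ]
roof [0.8379 0.0581 0.17  ]
roof [0.638  0.0582 0.17  ]
roof [0.6415 0.3108 0.17  ]
roof [0.6282 0.3106 0.17  ]
roof [0.6247 0.0583 0.17  ]
handle [0.5764 0.0959 0.177 ]
mouth [ 0.569  -0.2089  0.095 ] paddle end [ 0.4379 -0.2671  0.072 ] 0.14344926885455123 23.928007844154013
hp (162, 258) [0.3622 0.3096] [0.3605 0.3232]
hp (135, 250) [0.386  0.3871] [0.3852 0.4039]
hp (157, 304) [0.2329 0.3227] [0.2258 0.3369]
hp (145, 311) [0.2138 0.3565] [0.2059 0.3721]
hp (97, 280) [0.3024 0.4943] [0.2982 0.5154]
hp (128, 250) [0.3863 0.4072] [0.3855 0.4248]
hp (161, 264) [0.3453 0.3123] [0.3428 0.326 ]
roll [ 0.4003 -0.0312  0.02  ] spool [ 0.7582 -0.1276  0.04  ] bottle [ 0.6871 -0.3895  0.13  ] [ 0.6762 -0.3957  0.    ]
pink [ 0.2588 -0.2584  0.095 ]
[253.5626 250.1807] [207.7801 248.2186] [321.2454 185.045 ]
```

```bash
cat >> h.py <<'E'
HINGE=np.array([.6415,.3108]);YAW0=-.0139
def door(th):  # world xy axes of the door frame
    a=YAW0-th;return np.array([np.cos(a),np.sin(a)]),np.array([-np.sin(a),np.cos(a)])
def handle(th,z=.135,s=1):
    x,y=door(th);p=HINGE-.062*x-.215*y
    return np.r_[p,z],quat(np.r_[s*y,0],[0,0,-1])
def bin_xy(th):
    x,y=door(th);return HINGE+.046*x-.118*y
def cup_pose(yaw,phi,grip,g=.095,gz=.072):
    """TCP pose for grasp point at world pos `grip`, cup yaw and tilt phi (rad) to its +y"""
    C=R.from_euler('z',yaw)*R.from_euler('x',-phi)
    t=np.radians(40);za=C.apply([0,np.sin(t),-np.cos(t)]);xa=C.apply([0,np.cos(t),np.sin(t)])
    return np.array(grip)+.019*za,xa,za
def lip_pose(yaw,phi,lip,s=1,g=.095):
    C=R.from_euler('z',yaw)*R.from_euler('x',-phi)
    p,xa,za=cup_pose(yaw,phi,np.array(lip)-C.apply([g,.051,.023]));return p,quat(s*xa,za)
CUP=np.array([.569,-.2089]);CYAW=np.radians(23.9)
def grip_at(h,s=1,g=.095):
    c=np.array([np.cos(CYAW),np.sin(CYAW)]);p,xa,za=cup_pose(CYAW,0,np.r_[CUP-g*c,.072+h]);return p,quat(s*xa,za),za
E
python3 - <<'E'
from h import *
np.set_printoptions(precision=2,suppress=True)
for s in (1,-1):
    print("door s",s)
    for th in (0,.5,1,1.62): print(th,inverse_kinematics(*handle(th,s=s)))
    print("pick",inverse_kinematics(*grip_at(0,s)[:2]),inverse_kinematics(*grip_at(.15,s)[:2]))
    b=bin_xy(1.62);print(b)
    for yd in (60,75,90):
      for f in (0,50,80,110,118): print(yd,f,inverse_kinematics(*lip_pose(np.radians(yd),np.radians(f),[b[0]-.01,b[1]-.006,.2 if f<60 else .14],s)))
E
```

```text
door s 1
0 [ 0.15  0.48  1.78 -0.    0.88 -1.41]
0.5 [ 0.29  0.38  1.95 -0.    0.81 -0.77]
1 [ 0.51  0.36  1.98 -0.    0.8  -0.05]
1.62 [ 0.71  0.47  1.79 -0.    0.88  0.77]
pick None None
[0.52 0.27]
60 0 None
60 50 [ 0.35  0.27  1.92 -0.18  0.85 -2.15]
60 80 [ 0.64  0.34  2.15 -1.16  0.7  -1.03]
60 110 None
60 118 None
75 0 None
75 50 [ 0.32  0.29  1.89 -0.13  0.82 -2.48]
75 80 None
75 110 [ 0.79  0.57  2.35  4.27  1.12 -0.21]
75 118 [ 0.84  0.69  2.36  4.26  1.32 -0.08]
90 0 None
90 50 None
90 80 None
90 110 [ 0.58  0.57  2.43  3.75  1.1  -0.09]
90 118 [0.61 0.71 2.45 3.75 1.38 0.01]
door s -1
0 [ 0.15  0.48  1.78 -0.    0.88  1.73]
0.5 [ 0.29  0.38  1.95 -0.    0.81  2.37]
1 None
1.62 [ 0.71  0.47  1.79 -0.    0.88 -2.37]
pick [-0.66  0.82  1.54  0.31  1.42  0.34] [-0.66  0.62  1.51  0.31  1.64  0.41]
[0.52 0.27]
60 0 [0.08 0.65 1.59 0.37 1.51 0.46]
60 50 [ 0.35  0.27  1.92 -0.18  0.85  0.99]
60 80 [ 0.64  0.34  2.15 -1.16  0.7   2.11]
60 110 None
60 118 None
75 0 [0.14 0.71 1.46 0.25 1.63 0.33]
75 50 [ 0.32  0.29  1.89 -0.13  0.82  0.67]
75 80 None
75 110 None
75 118 None
90 0 [0.21 0.77 1.34 0.14 1.71 0.18]
90 50 [ 0.3   0.33  1.84 -0.07  0.81  0.35]
90 80 None
90 110 None
90 118 None
```

```bash
python3 - <<'E'
from h import *
np.set_printoptions(precision=2,suppress=True)
b=bin_xy(1.62)
for s in (1,-1):
  for yd in range(-180,180,15):
    row=[];
    for f in (0,30,60,75,90,100,110):
        q=inverse_kinematics(*lip_pose(np.radians(yd),np.radians(f),[b[0]-.01,b[1]-.006,.2 if f<60 else .15],s))
        row.append("-" if q is None else "%.1f/%.1f/%.1f"%(q[3],q[4],q[5]))
    if sum(r!="-" for r in row)>2: print(s,yd,*row)
E
```

```text
1 -180 -0.5/1.5/2.4 -0.2/1.2/2.2 0.4/0.9/1.6 0.8/0.9/1.3 1.1/1.1/1.0 1.2/1.2/0.8 1.3/1.3/0.7
1 -165 -0.6/1.4/2.3 -0.2/1.1/2.0 0.4/1.0/1.4 0.7/1.1/1.2 0.9/1.2/0.9 1.1/1.3/0.8 1.2/1.5/0.7
1 -150 -0.7/1.3/2.2 -0.2/1.1/1.8 0.4/1.1/1.2 0.6/1.2/1.0 0.8/1.4/0.9 0.9/1.5/0.8 1.0/1.6/0.7
1 -135 -0.8/1.1/2.1 -0.2/1.0/1.6 0.4/1.2/1.0 0.6/1.3/0.9 0.7/1.5/0.8 0.8/1.7/0.8 0.9/1.8/0.7
1 -120 -0.9/0.9/2.1 -0.2/1.0/1.3 0.3/1.2/0.9 0.5/1.4/0.7 0.6/1.7/0.7 0.7/1.8/0.7 0.8/1.9/0.7
1 -105 -1.1/0.7/2.0 -0.2/0.9/1.1 0.3/1.3/0.7 0.4/1.5/0.6 0.5/1.8/0.6 0.6/1.9/0.6 0.6/2.1/0.6
1 -90 -1.3/0.6/2.0 -0.2/0.8/0.8 0.2/1.3/0.5 0.3/1.6/0.4 0.4/1.9/0.4 0.4/2.0/0.4 0.5/2.2/0.4
1 -75 - -0.1/0.8/0.5 0.1/1.3/0.3 0.2/1.6/0.2 0.2/1.9/0.2 0.3/2.1/0.3 0.3/2.2/0.3
1 -60 - -0.0/0.7/0.1 0.0/1.3/0.1 0.0/1.6/0.1 0.1/1.9/0.1 0.1/2.1/0.1 0.1/2.3/0.1
1 -45 2.3/0.2/-2.5 0.1/0.7/-0.2 -0.1/1.3/-0.1 -0.1/1.6/-0.1 -0.1/1.9/-0.1 -0.1/2.0/-0.1 -0.1/2.2/-0.1
1 -30 1.6/0.5/-2.2 0.1/0.7/-0.6 -0.1/1.2/-0.3 -0.2/1.5/-0.3 -0.2/1.8/-0.3 -0.3/2.0/-0.3 -0.3/2.1/-0.3
1 -15 1.2/0.7/-2.2 0.2/0.8/-1.0 -0.2/1.2/-0.5 -0.3/1.4/-0.4 -0.4/1.7/-0.4 -0.4/1.8/-
[... 1640 characters left out ...]
0.6/1.2/0.7 0.2/1.0/1.2 -0.5/0.9/1.9 -0.7/1.0/2.2 -0.9/1.2/2.4 - -
-1 45 0.5/1.4/0.6 0.2/1.0/0.9 -0.5/0.8/1.6 -0.9/0.9/2.1 -1.1/1.0/2.4 - -
-1 60 0.4/1.5/0.5 0.1/1.1/0.7 -0.5/0.7/1.3 -1.0/0.7/1.9 - - -
-1 75 0.3/1.6/0.3 0.1/1.2/0.4 -0.4/0.6/1.0 -1.1/0.5/1.7 - - -
-1 90 0.1/1.7/0.2 0.0/1.2/0.2 -0.2/0.5/0.5 -1.1/0.3/1.4 - - -
-1 105 0.0/1.8/0.0 0.0/1.2/0.0 -0.0/0.5/0.1 - - - -
-1 120 -0.1/1.8/-0.1 -0.0/1.3/-0.2 0.2/0.5/-0.4 0.8/0.2/-1.1 - - -
-1 135 -0.2/1.8/-0.3 -0.1/1.3/-0.4 0.3/0.6/-0.7 0.9/0.4/-1.4 1.8/0.5/-2.3 - -
-1 150 -0.3/1.7/-0.5 -0.1/1.3/-0.6 0.4/0.7/-1.0 0.9/0.6/-1.6 1.5/0.7/-2.2 1.7/0.9/-2.5 -
-1 165 -0.4/1.7/-0.6 -0.1/1.2/-0.8 0.4/0.8/-1.3 0.8/0.8/-1.7 1.2/0.9/-2.2 1.4/1.0/-2.4 -
```

```bash
python3 - <<'E'
import re
s=open('h.py').read()
s=s.replace("t=np.radians(40);za=C.apply([0,np.sin(t),-np.cos(t)]);xa=C.apply([0,np.cos(t),np.sin(t)])",
"t=np.radians(40);za=np.array([0,np.sin(t),-np.cos(t)]);xa=np.array([0,np.cos(t),np.sin(t)])\n    za=C.apply(np.cos(AL)*za+np.sin(AL)*np.array([1,0,0]));xa=C.apply(xa)")
s=s.replace("HINGE=","AL=0.  # lean of the tool about the jaw axis, + points towards the cup\nHINGE=",1)
open('h.py','w').write(s)
E
python3 - <<'E'
import h
from h import *
b=bin_xy(1.62)
for s in (1,-1):
  for al in (-40,-30,-20,-10,10,20,30,40):
    h.AL=np.radians(al)
    if any(inverse_kinematics(*grip_at(z,s)[:2]) is None for z in (0,.15)): print(s,al,"no pick");continue
    for yd in list(range(-15,61,15))+[135,150]:
      row=[]
      for f in (0,30,60,75,90,100,110,115):
        q=inverse_kinematics(*lip_pose(np.radians(yd),np.radians(f),[b[0]-.01,b[1]-.006,.2 if f<60 else .15],s))
        row.append("-" if q is None else "%.1f/%.1f/%.1f"%(q[3],q[4],q[5]))
      if sum(r!="-" for r in row)>6: print(s,al,yd,*row)
E
```

```text
1 -40 no pick
1 -30 no pick
1 -20 no pick
1 -10 no pick
1 10 no pick
1 20 no pick
1 30 no pick
1 40 no pick
-1 -40 30 0.3/1.8/0.9 0.0/1.7/1.3 -0.3/1.6/1.8 -0.4/1.7/2.0 -0.5/1.8/2.2 -0.6/1.8/2.4 -0.6/1.9/2.5 -
-1 -40 45 0.1/1.9/0.8 -0.1/1.7/1.1 -0.4/1.5/1.6 -0.6/1.6/1.9 -0.7/1.6/2.1 -0.7/1.7/2.3 -0.8/1.8/2.4 -0.8/1.8/2.5
-1 -40 60 -0.1/1.9/0.6 -0.3/1.7/1.0 -0.6/1.4/1.5 -0.7/1.4/1.8 -0.8/1.5/2.0 -0.9/1.6/2.2 -1.0/1.6/2.4 -1.0/1.7/2.5
-1 -30 30 0.3/1.6/0.9 0.0/1.5/1.3 -0.3/1.4/1.8 -0.5/1.5/2.0 -0.6/1.6/2.3 -0.6/1.7/2.4 -0.7/1.8/2.5 -
-1 -30 45 0.2/1.7/0.7 -0.1/1.5/1.1 -0.4/1.4/1.6 -0.6/1.4/1.9 -0.7/1.5/2.2 -0.8/1.6/2.3 -0.9/1.7/2.5 -0.9/1.7/2.5
-1 -30 60 0.0/1.8/0.6 -0.2/1.5/0.9 -0.5/1.3/1.5 -0.7/1.3/1.8 -0.9/1.3/2.1 -1.0/1.4/2.3 -1.1/1.5/2.5 -
-1 -20 30 0.4/1.5/0.8 0.1/1.3/1.3 -0.3/1.3/1.8 -0.5/1.4/2.1 -0.7/1.5/2.3 -0.7/1.6/2.4 -0.8/1.7/2.5 -
-1 -20 45 0.3/1.6/0.7 -0.0/1.4/1.1 -0.4/1.2/1.6 -0.7/1.2/1.9 -0.8/1.3/2.2 -0.9/1.4/2.4 -1.0/1.5/2.5 -
-1 -20 60 0.1/1.7/0.6 -0.1/1.4/0.9 -0.5/1.1/1.4 -0.8/1.1/1.8 -1.0/1.2/2.1 -1.1/1.3/2.4 -1.2/1.4/2.5 -
-1 10 150 -0.2/1.8/-0.5 0.0/1.4/-0.7 0.5/0.9/-1.2 0.9/0.8/-1.6 1.3/0.9/-2.1 1.5/1.0/-2.3 1.6/1.2/-2.5 -
-1 20 135 0.0/1.9/-0.3 0.2/1.4/-0.6 0.6/1.0/-1.1 1.0/0.9/-1.5 1.3/0.9/-2.0 1.5/1.0/-2.3 1.7/1.2/-2.5 -
-1 20 150 -0.1/1.9/-0.5 0.1/1.5/-0.7 0.6/1.1/-1.2 0.8/1.0/-1.6 1.1/1.1/-2.0 1.3/1.2/-2.2 1.4/1.3/-2.4 1.5/1.3/-2.5
-1 30 135 0.2/2.0/-0.3 0.3/1.6/-0.6 0.7/1.1/-1.2 0.9/1.1/-1.5 1.2/1.1/-1.9 1.4/1.2/-2.2 1.5/1.3/-2.4 1.5/1.3/-2.5
-1 30 150 0.0/2.0/-0.5 0.3/1.6/-0.8 0.6/1.3/-1.3 0.8/1.2/-1.6 1.0/1.3/-1.9 1.2/1.3/-2.1 1.3/1.4/-2.3 1.3/1.5/-2.4
-1 40 135 0.3/2.0/-0.3 0.5/1.7/-0.7 0.7/1.3/-1.2 0.9/1.3/-1.5 1.1/1.3/-1.9 1.2/1.3/-2.1 1.3/1.4/-2.3 1.4/1.4/-2.4
-1 40 150 0.2/2.1/-0.5 0.4/1.8/-0.8 0.6/1.5/-1.3 0.8/1.4/-1.6 1.0/1.4/-1.9 1.1/1.5/-2.1 1.2/1.6/-2.3 1.2/1.6/-2.3
```

```bash
cat > door.py <<'E'
from h import *
import cv2,sys
np.set_printoptions(precision=3,suppress=True)
TH=1.75
p,q=handle(0,.27);move_pose(p,q)
cv2.imwrite("pics/t1.png",read_camera("top")[:,:,::-1])
s=read_camera("scene")[:,:,::-1]
cv2.imwrite("pics/s1.png",cv2.resize(s[40:320,150:500],(750,600)))
print(movel(handle(0)[0],v=.2,until_force=15),get_tcp_pos())
command_gripper(0.0);print("grip",get_grip_width(),"F",get_ft_force())
for th in np.linspace(0,TH,15)[1:]:
    p,q=handle(th);movel(p,q,v=.12);print(round(th,2),get_ft_force(),round(get_grip_width(),3))
command_gripper(0.5)
movel(handle(TH,.30)[0],v=.25);print(get_time())
cv2.imwrite("pics/t2.png",read_camera("top")[:,:,::-1])
E
python3 door.py
```

```text
False [0.577 0.097 0.136]
grip 0.15609529656050525 F [-0.275 -0.026 -0.118]
0.12 [ 0.223  0.494 -1.133] 0.152
0.25 [-0.143  1.59  -0.768] 0.152
0.38 [-0.333  1.892 -1.804] 0.158
0.5 [-1.161  1.678 -2.427] 0.155
0.62 [-1.224  1.415 -3.3  ] 0.154
0.75 [ 0.399  1.168 -3.894] 0.157
0.88 [ 0.653  1.136 -3.72 ] 0.154
1.0 [ 0.563  0.93  -4.816] 0.15
1.12 [ 0.68   0.956 -5.228] 0.153
1.25 [ 1.526  1.649 -4.212] 0.159
1.38 [ 0.31   0.745 -4.261] 0.155
1.5 [ 1.534  1.669 -4.126] 0.156
1.62 [ 0.448  0.742 -3.692] 0.155
1.75 [ 0.161  1.103 -3.805] 0.155
11.7333
```

View pics/s1.png

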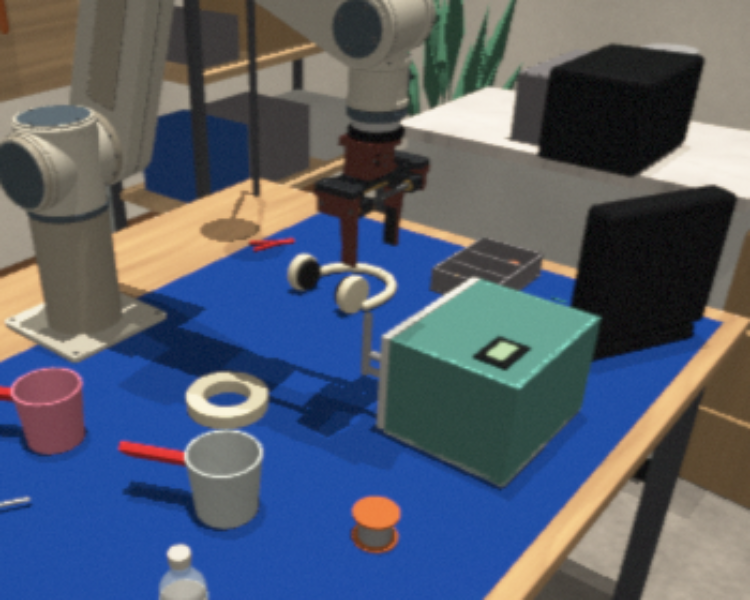

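View pics/t2.png

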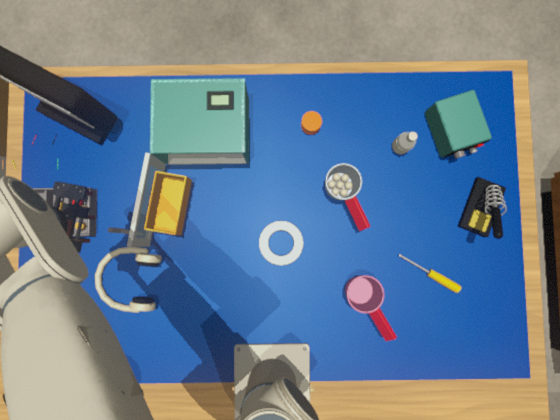

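The door stands at about 1.75 rad. The amber bin's rim corners are near (157,171), (191,176), (180,236) and (146,233), and the headphones haven't moved. In the scene view the gripper's wide plate runs along the jaw direction. Next I search for a pour that the arm can reach without collisions.

```bash
cat > plan.py <<'E'
import h
from h import *
TH=1.75
def box(cx,cy,cz,sx,sy,sz,n=7):
    g=np.linspace(-.5,.5,n);return np.array(np.meshgrid(cx+sx*g,cy+sy*g,cz+sz*g)).reshape(3,-1).T
def cyl(r0,r1,z0,z1,n=8):
    return np.array([[r*np.cos(a),r*np.sin(a),z] for k in np.linspace(0,1,n) for a in np.linspace(0,2*np.pi,24) for r,z in [(r0+(r1-r0)*k,z0+(z1-z0)*k)]])
# tool points, relative to grasp point, tool frame (z forward)
TOOL=np.vstack([box(0,0,-.081,.178,.075,.045),cyl(.045,.045,-.2,-.1),cyl(.06,.06,-.34,-.2),box(0,0,-.02,.05,.022,.08,5)])
def bd(P,lo,hi):  # distance of points to box
    return np.linalg.norm(np.maximum(np.maximum(lo-P,P-hi),0),axis=1).min()
def clear(yaw,phi,lip,g):
    C=R.from_euler('z',yaw)*R.from_euler('x',-phi);grip=np.array(lip)-C.apply([g,.051,.023])
    p,xa,za=cup_pose(yaw,phi,grip);T=np.c_[xa,np.cross(za,xa),za]
    # cup points relative to grip, cup frame
    cup=cyl(.042,.051,-.072,.023)+[g,0,0]
    d=np.array([[x,-np.sin(.698)*v,np.cos(.698)*v] for x in np.linspace(-.04,.06,5)+(g-.106) for v in (-.018,0,.018)])
    out={}
    for nm,P in (("tool",grip+TOOL@T.T),("cup",grip+C.apply(np.vstack([cup,d])))):
        x,y=door(TH);D=np.c_[(P[:,:2]-HINGE)@x,(P[:,:2]-HINGE)@y,P[:,2]]
        x0,y0=door(0);E=np.c_[(P[:,:2]-HINGE)@x0,(P[:,:2]-HINGE)@y0,P[:,2]]
        out[nm]=min(bd(D,[-.012,-.25,0],[0,0,.17]),bd(D,[-.069,-.222,0],[-.012,-.208,.177]),bd(D,[0,-.201,0],[.09,-.035,.103]),bd(E,[0,-.25,0],[.2,0,.17]))
    return out
def lipxy(u,v): # door frame offsets from bin centre: u inward normal, v along door
    x,y=door(TH);return bin_xy(TH)+u*x+v*y
E
python3 - <<'E'
from plan import *
x,y=door(TH)
for a,b in ((-.04,.0785),(.04,.0785),(.04,-.0785),(-.04,-.0785)): print(proj("top",np.r_[lipxy(a,b),.103]).round(0),end=" ")
print("bin",bin_xy(TH))
for al in (-20,-25,-30):
  h.AL=np.radians(al);g=.108
  for yd in (15,30,40,50,60):
    for z in (.14,.155,.17):
      res=[];ok=True
      for f,u,v,dz in ((55,.015,-.03,.03),(75,.01,-.0,.01),(90,.01,.01,0),(100,.01,.01,0),(108,.01,.01,0),(112,.01,.01,0)):
        L=np.r_[lipxy(u,v),z+dz];q=inverse_kinematics(*lip_pose(np.radians(yd),np.radians(f),L,-1,g))
        c=clear(np.radians(yd),np.radians(f),L,g);res.append("%s%2.0f/%2.0f"%("" if q is not None else "x",c["tool"]*1e3,c["cup"]*1e3))
      print(al,yd,z,*res)
E
```

```text
[156. 172.] [185. 177.] [174. 233.] [145. 228.] bin [0.51686556 0.28829987]
-20 15 0.14 61/40 23/40  0/35  0/29 x 0/25 x 0/22
-20 15 0.155 73/53 32/45  8/38  0/34 x 0/31 x 0/29
-20 15 0.17 86/64 44/50 20/43  8/41 x 0/38 x 0/37
-20 30 0.14 75/33 38/32  9/25  2/20  1/16 x 1/14
-20 30 0.155 85/45 48/37 21/29  5/26  1/23  1/22
-20 30 0.17 96/58 57/43 33/36 18/34  5/32  1/31
-20 40 0.14 85/26 50/26 24/19 20/15 19/12 x19/10
-20 40 0.155 94/39 59/30 32/24 20/21 19/19 19/18
-20 40 0.17 104/53 69/37 43/32 28/31 19/29 19/28
-20 50 0.14 96/21 62/19 41/15 35/12 26/ 9 x21/ 8
-20 50 0.155 104/36 71/23 46/20 39/18 38/16 36/15
-20 50 0.17 113/50 80/30 55/29 43/28 38/27 38/26
-20 60 0.14 104/20 74/15 47/12 35/10 26/ 8 x21/ 7
-20 60 0.155 113/35 84/19 62/18 50/16 41/15 x36/14
-20 60 0.17 122/46 92/26 70/27 61/26 56/25 51/25
-25 15 0.14 58/40 20/40  0/35  0/29 x 0/25 x 0/22
-25 15 0.155 69/53 30/45  6/38  0/34 x 0/31 x 0/29
-25 15 0.17 82/64 41/50 18/43  6/41  0/38 x 0/37
-25 30 0.14 71/33 35/32  6/25  2/20  1/16  1/14
-25 30 0.155 81/45 45/37 18/29  2/26  1/23  1/22
-25 30 0.17 92/58 55/43 30/36 15/34
[... 486 characters left out ...]
29 x 0/25 x 0/22
-30 15 0.155 65/53 28/45  5/38  0/34 x 0/31 x 0/29
-30 15 0.17 77/64 39/50 16/43  5/41 x 0/38 x 0/37
-30 30 0.14 67/33 30/32  5/25  2/20  2/16  2/14
-30 30 0.155 76/45 41/37 14/29  2/26  2/23  2/22
-30 30 0.17 87/58 52/43 26/36 13/34  2/32  2/31
-30 40 0.14 77/26 40/26 19/19 17/15 16/12 16/10
-30 40 0.155 85/39 50/30 23/24 17/21 16/19 16/18
-30 40 0.17 95/53 61/37 34/32 21/31 16/29 16/28
-30 50 0.14 86/21 49/19 34/15 30/12 22/ 9 18/ 8
-30 50 0.155 94/36 60/23 37/20 32/18 32/16 32/15
-30 50 0.17 103/50 70/30 44/29 35/28 32/27 32/26
-30 60 0.14 95/20 61/15 40/12 30/10 22/ 8 18/ 7
-30 60 0.155 103/35 70/19 52/18 45/16 37/15 33/14
-30 60 0.17 112/46 80/26 57/27 50/26 48/25 48/25
```

```bash
python3 - <<'E'
from plan import *
import cv2
t=cv2.cvtColor(cv2.imread("pics/t2.png"),cv2.COLOR_BGR2HSV)
m=cv2.inRange(t,(12,120,60),(32,255,255));m[:150]=0;m[250:]=0;m[:,:130]=0;m[:,210:]=0
m=cv2.morphologyEx(m,cv2.MORPH_OPEN,np.ones((3,3)))
c=max(cv2.findContours(m,0,2)[0],key=cv2.contourArea);r=cv2.minAreaRect(c);print(r,cv2.boxPoints(r).round(1).tolist())
for p in cv2.boxPoints(r): print(ray("top",*p,.103)[:2].round(4),end=" ")
print(ray("top",*r[0],.103))
x,y=door(TH);print([lipxy(a,b).round(4).tolist() for a,b in ((-.046,.0825),(.044,.0825),(.044,-.0825),(-.046,-.0825))])
h.AL=np.radians(-25);g=.108
np.set_printoptions(precision=2,suppress=True)
for hh in (0,.06,.16): print(inverse_kinematics(*grip_at(hh,-1,g)[:2]))
E
```

```text
((167.2884521484375, 203.0576934814453), (37.06595230102539, 60.011539459228516), 11.309932708740234) [[143.1999969482422, 228.8000030517578], [155.0, 170.0], [191.3000030517578, 177.3000030517578], [179.60000610351562, 236.10000610351562]]
[0.4445 0.3475] [0.6076 0.3166] [0.5858 0.2155] [0.4232 0.2474] [0.51482829 0.28179497 0.103     ]
[[0.6067, 0.3176], [0.5894, 0.2293], [0.4275, 0.2609], [0.4447, 0.3493]]
[-0.52  0.9   1.42  0.01  1.62  0.47]
[-0.52  0.82  1.42  0.01  1.7   0.47]
[-0.52  0.7   1.4   0.01  1.85  0.47]
```

```bash
python3 - <<'E'
from plan import *
import cv2
np.set_printoptions(precision=3,suppress=True)
h.AL=np.radians(-25);g=.108
p,q,za=grip_at(0,-1,g)
move_pose(p-.11*za,q)
print(movel(p,q,v=.12,until_force=8),get_tcp_pos()-p,get_ft_force())
command_gripper(0.0);print("grip",get_grip_width(),get_ft_force())
movel(p+[0,0,.05],v=.08);wait(.3)
print(get_grip_width(),get_ft_force(),get_ft_torque(),get_time())
s=read_camera("scene")[:,:,::-1];t=read_camera("top")[:,:,::-1]
cv2.imwrite("pics/lift.png",np.hstack([cv2.resize(s[180:300,180:300],(400,400)),cv2.resize(t[140:260,290:410],(400,400))]))
E
```

```text
False [ 0.001 -0.     0.   ] [ 0.169 -0.256  0.239]
grip 0.15562878939649746 [ 0.243 -0.873  0.349]
0.1557153849919526 [ 0.187  0.335 -2.953] [-0.461 -0.283  0.017] 17.0917
```

View pics/lift.png

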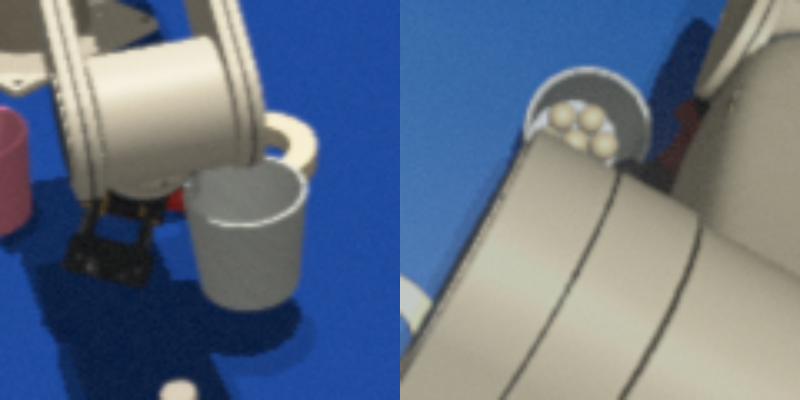

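The cup is gripped and hangs level, with the balls inside. Next I check the whole pour path, then run it.

```bash
cat > pour.py <<'E'
from plan import *
import cv2,sys
np.set_printoptions(precision=2,suppress=True)
h.AL=np.radians(-25);g=.108;YD=np.radians(55)
W=[(0,.012,-.03,.28),(20,.012,-.035,.25),(40,.012,-.035,.21),(52,.012,-.03,.185)]+[(f,.010,min(.018,-.03+.0018*(f-52)),max(.147,.185-.0015*(f-52))) for f in range(58,101,6)]+[(f,.010,.018,.150) for f in (104,108,112,114)]
P=[(f,np.r_[lipxy(u,v),z]) for f,u,v,z in W]
poses=[lip_pose(YD,np.radians(f),L,-1,g) for f,L in P]
def go(p,q,T):
    movel(p,q,v=max(np.linalg.norm(p-get_tcp_pos()),1e-3)/T)
if __name__=="__main__":
    if sys.argv[1]=="check":
        for (f,L),(p,q) in zip(P,poses): print(f,L,p,inverse_kinematics(p,q),{k:round(v*1e3) for k,v in clear(YD,np.radians(f),L,g).items()})
    else:
        p,q,_=grip_at(.19,-1,g);go(p,q,1.2);go(*poses[0],4.0);print(get_grip_width(),get_time())
        for (f,L),(p,q) in zip(P[1:],poses[1:]): go(p,q,.9 if f<55 else .75)
        print(get_time(),get_ft_force(),get_ft_torque(),get_grip_width());wait(1.0)
        t=read_camera("top")[:,:,::-1];s=read_camera("scene")[:,:,::-1]
        cv2.imwrite("pics/pour.png",np.hstack([cv2.resize(s[120:280,240:400],(400,400)),cv2.resize(t[130:290,110:270],(400,400))]))
E
python3 pour.py check
```

```text
0 [0.49 0.28 0.28] [0.45 0.16 0.24] [0.23 0.6  1.51 0.16 1.82 0.65] {'tool': 87, 'cup': 40}
20 [0.48 0.28 0.25] [0.45 0.16 0.23] [ 0.32  0.49  1.61 -0.01  1.59  0.85] {'tool': 102, 'cup': 48}
40 [0.48 0.28 0.21] [0.46 0.16 0.21] [ 0.44  0.43  1.73 -0.22  1.37  1.14] {'tool': 116, 'cup': 40}
52 [0.49 0.28 0.18] [0.46 0.16 0.19] [ 0.53  0.43  1.79 -0.37  1.27  1.36] {'tool': 103, 'cup': 31}
58 [0.5  0.28 0.18] [0.47 0.16 0.19] [ 0.56  0.44  1.81 -0.46  1.25  1.47] {'tool': 93, 'cup': 30}
64 [0.51 0.28 0.17] [0.48 0.16 0.19] [ 0.6   0.46  1.82 -0.55  1.23  1.59] {'tool': 83, 'cup': 22}
70 [0.52 0.28 0.16] [0.49 0.16 0.18] [ 0.63  0.48  1.83 -0.65  1.22  1.71] {'tool': 73, 'cup': 12}
76 [0.53 0.28 0.15] [0.5  0.16 0.18] [ 0.66  0.51  1.84 -0.74  1.22  1.84] {'tool': 60, 'cup': 6}
82 [0.53 0.28 0.15] [0.5  0.16 0.18] [ 0.7   0.53  1.86 -0.82  1.25  1.96] {'tool': 53, 'cup': 4}
88 [0.53 0.28 0.15] [0.5  0.16 0.19] [ 0.74  0.56  1.87 -0.9   1.28  2.08] {'tool': 48, 'cup': 9}
94 [0.53 0.28 0.15] [0.49 0.16 0.19] [ 0.78  0.58  1.88 -0.96  1.33  2.2 ] {'tool': 45, 'cup': 16}
100 [0.53 0.28 0.15] [0.49 0.16 0.19] [ 0.82  0.62  1.89 -1.02  1.39  2.31] {'tool': 40, 'cup': 14}
104 [0.53 0.28 0.15] [0.49 0.17 0.2 ] [ 0.84  0.64  1.9  -1.05  1.43  2.37] {'tool': 38, 'cup': 14}
108 [0.53 0.28 0.15] [0.48 0.17 0.2 ] [ 0.86  0.67  1.9  -1.08  1.47  2.44] {'tool': 34, 'cup': 14}
112 [0.53 0.28 0.15] [0.48 0.17 0.2 ] [ 0.88  0.7   1.9  -1.1   1.51  2.51] {'tool': 30, 'cup': 13}
114 [0.53 0.28 0.15] [0.48 0.17 0.2 ] [ 0.89  0.72  1.9  -1.12  1.54  2.54] {'tool': 28, 'cup': 12}
```

```bash
sed -i 's/min(.018,-.03+.0018\*(f-52))/min(.013,-.03+.0011*(f-52))/; s/(f,.010,.018,.150) for f in (104,108,112,114)/(f,.010,.016,.150) for f in (104,108,112)/' pour.py; python3 pour.py check | awk '{print $1,$(NF-3),$(NF-2),$(NF-1),$NF}' | tail -11 && python3 pour.py run
```

```text
58 {'tool': 93, 'cup': 31}
64 {'tool': 83, 'cup': 28}
70 {'tool': 73, 'cup': 22}
76 {'tool': 60, 'cup': 19}
82 {'tool': 53, 'cup': 18}
88 {'tool': 48, 'cup': 17}
94 {'tool': 45, 'cup': 16}
100 {'tool': 40, 'cup': 14}
104 {'tool': 38, 'cup': 14}
108 {'tool': 34, 'cup': 14}
112 {'tool': 30, 'cup': 13}
0.15680863897894243 22.6917
35.7917 [-0.2  -0.76 -1.88] [ 0.45  0.41 -0.02] 0.15797163904080705
```

View pics/pour.png

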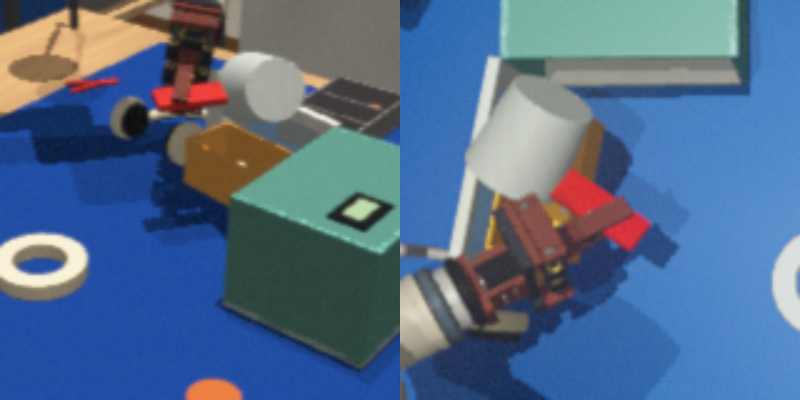

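The tool load fell by 1.07 N and seven knobs weigh about 0.96 N, so the cup is probably empty. I'll return it upright and set it down where it stood.

```bash
cat > back.py <<'E'
from pour import *
seq=[i for i,w in enumerate(W) if w[0] in (0,20,52,64,76,88,100)][::-1]
for i in seq: go(*poses[i],.6)
p,q,za=grip_at(.16,-1,g);go(p,q,3.0)
F0=get_ft_force();t=read_camera("top")[:,:,::-1]
cv2.imwrite("pics/chk.png",np.hstack([cv2.resize(t[150:270,120:240],(400,400),interpolation=cv2.INTER_CUBIC),cv2.resize(t[130:250,290:410],(400,400),interpolation=cv2.INTER_CUBIC)]))
print(F0,get_grip_width(),get_time())
E
python3 back.py
```

```text
[ 0.1   0.49 -1.01] 0.15515627931223644 45.35
```

View pics/chk.png

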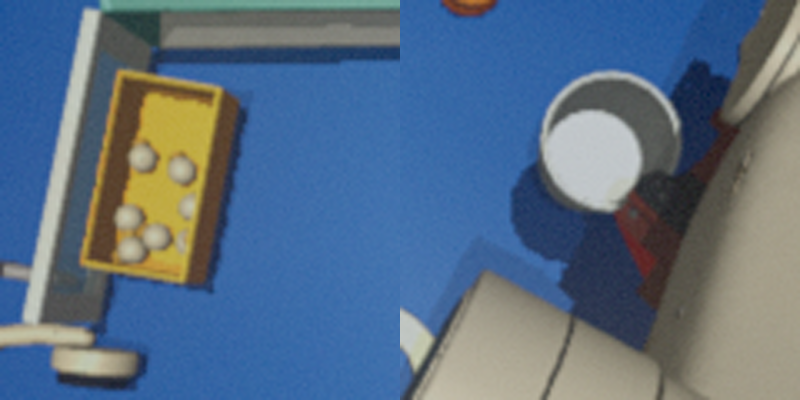

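All seven knobs are in the bin (five whole, two partly hidden by its near wall), and the cup is empty. I'll lower it until it touches the bench.

```bash
python3 - <<'E'
from pour import *
np.set_printoptions(precision=3,suppress=True)
p,q,za=grip_at(.015,-1,g);movel(p,q,v=.12)
hit=movel(grip_at(-.006,-1,g)[0],q,v=.02,until_force=2.5)
print(hit,get_tcp_pos()-grip_at(0,-1,g)[0],get_ft_force())
command_gripper(0.5);wait(.3);print(get_grip_width(),get_ft_force())
movel(get_tcp_pos()-.12*za,v=.12)
movel(get_tcp_pos()+[0,0,.12],v=.2)
movej([-1.247,.423,1.63,0,1.089,-.019]);print(get_time())
t=read_camera("top")[:,:,::-1];s=read_camera("scene")[:,:,::-1]
cv2.imwrite("pics/end.png",np.hstack([cv2.resize(t,(400,300)),cv2.resize(s,(400,300))]))
cv2.imwrite("pics/end2.png",np.hstack([cv2.resize(t[60:330,80:480],(480,324)),cv2.resize(s[200:308,160:260],(300,324))]))
E
```

```text
True [-0.  0. -0.] [-0.304  0.046  2.912]
0.4980420137519694 [0.632 0.257 0.19 ]
51.9417
```

View pics/end2.png

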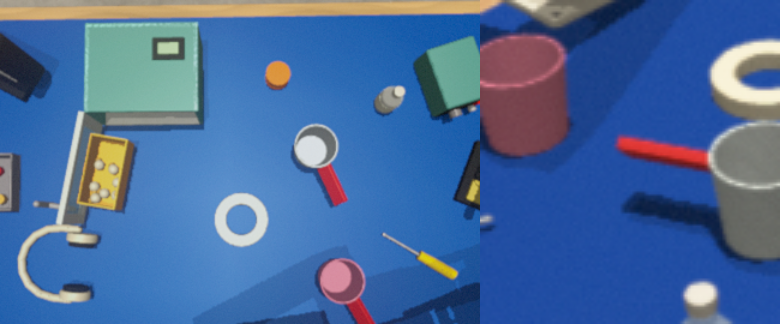

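The cup stands upright and empty, the door is open with the knobs in the bin, and the bystanders are where they were. I'm handing it in.

```bash
python3 -c "
from station import *
job_done();print(get_time())"
```

```text
the job is handed in; nothing more can be done
the job is handed in; nothing more can be done
```

I opened the door to about 1.75 rad by its handle and tipped all seven knobs into the amber bin. I then stood the empty cup upright where it had been, parked the arm clear and handed in at about 52 s of the 70 s allowed.

- **Knobs:** The top view after the pour showed seven in the bin, two of them partly hidden by its near wall, and none on the bench. The cup looked empty.
- **Load on the tool:** It fell by 1.07 N at the pour, against about 0.96 N expected for seven knobs. A later reading, with the cup back upright, was lower still (1.01 N). The force sensor drifts by about 1 N between poses, so the count rests on the pictures.
- **Cup placing:** It touched down at the height it was picked up from, and the last picture shows it upright and free of the gripper.
- **Surroundings:** The last picture shows the door still open. The headphones, foam roll, spool, bottle, screwdriver and pink cup look unmoved. I compared these by eye only.
- **Disagreement:** The bin's near edge measured about 14 mm further out than predicted, while its door-side corners agreed within 2 mm. I took this as the camera seeing the outside of the bin wall.

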